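Demagnetise steel balls with a guarded hold-to-run key

TASK

Pour all six steel balls from the white cup into the open square well of the bench demagnetiser, then stand the empty cup upright on the bench again. Next take the flat key from its holder, pass its blade straight down through the narrow slot in the machine's guard and push the sprung plunger inside more than half-way down; finish while still gripping the key and holding the plunger down. Leave the can, the screwdriver and the spool where they are.

Things in the scene. Friction and masses are not known exactly. Their poses are not given: they have to be found in the camera images.
- cup: White plastic cup without handle, open at the top, round and straight-sided: outside diameter 62 mm, 75 mm high, wall 3 mm, floor 4 mm thick, 80 g. Stands upright on the bench at the start with the balls loose inside. The balls roll out only when it is tipped well past level (about 110 degrees). A loose grip lets it swing between the fingers when tipped. Origin: centre of its underside; z axis: up through its mouth.
- ball0_center (a point): Centre of one of six alike steel balls, diameter 14 mm, 12 g; they start loose on the floor of the cup.
- ball1_center (a point): Centre of one of six alike steel balls, diameter 14 mm, 12 g; they start loose on the floor of the cup.
- ball2_center (a point): Centre of one of six alike steel balls, diameter 14 mm, 12 g; they start loose on the floor of the cup.
- ball3_center (a point): Centre of one of six alike steel balls, diameter 14 mm, 12 g; they start loose on the floor of the cup.
- ball4_center (a point): Centre of one of six alike steel balls, diameter 14 mm, 12 g; they start loose on the floor of the cup.
- ball5_center (a point): Centre of one of six alike steel balls, diameter 14 mm, 12 g; they start loose on the floor of the cup.
- demagnetiser: Bench demagnetiser fixed to the bench: grey casing 150 mm (x) by 280 mm (y), 35 mm high, carrying an open square aluminium well on its +y side and a steel guard with a slot in its top on its -y side. Origin: centre of the underside; z up. The highest point of the machine is 94 mm above the bench.
- well (a point): Centre of the inner floor of the well, 40 mm above the bench. The well is open at the top, 120 by 120 mm inside (sides along the machine's x and y), walls 5 mm thick, rims 85 mm above the bench (45 mm above this point). Axes as the machine's.
- slot (a point): Centre of the slot in the guard's top plate (60 by 50 mm, 14 mm thick), at its upper face, 90 mm above the bench; z up. Slot 32 mm long (machine's x), 10 mm wide (y), straight down through the plate. A collar sloped at 45 degrees stands 4 mm above the plate and widens the mouth by 4 mm on every side. Below the plate it is open to +x and -x. The plunger's top lies 24 mm below this point.
- plunger (a joint): Sprung hold-to-run plunger under the slot, moving straight down: 0 = up, 0.012 m = fully down. It springs back when let go. Pushing force is 1.5 N at first, 4.5 N at 0.006 m, 7.5 N at 0.012 m, where it meets a hard stop. Its head is a brass block 26 by 14 mm. The weight of the key alone does not move it.
- holder: Wooden block fixed to the bench, 75 mm (x) by 50 mm (y) by 65 mm high, with a pocket in its top, 35 mm (x) by 13 mm (y), 60 mm deep, in which the key stands. Origin: centre of the underside; z up.
- key: Flat key, upright in the holder, blade down: aluminium blade 30 mm wide (key's x), 8 mm thick (y), 55 mm long, under a grey plastic handle 44 mm wide (x), 14 mm thick (y), 50 mm high (z = 55 to 105 mm) whose lower shoulders rest on the holder. 90 g. Origin: centre of the blade's lower end; z up along the blade. A half turn about z makes no difference in the slot.
- can: Plain aluminium drinks can, diameter 58 mm, 115 mm high, standing; a bystander. Origin: centre of the underside.
- screwdriver: Screwdriver lying on the bench along its own x axis; a bystander. Origin: middle of its underside.
- spool: Grey plastic spool, diameter 56 mm, 38 mm high, standing on a flange; a bystander. Origin: centre of the underside.
Things that resemble listed ones, but are neither listed nor needed, are in the scene too. There is more than one size of the cup; the one meant has the size given above.

How it is judged:
By the outcome, as a careful person would: the job done as asked, in the order asked, and still so for the second after the job is handed in, while the arm keeps its last pose, push and grip.
It also fails if it takes over 72 s, if anything falls off the work surface, if the arm or the gripper's body presses on something with over 40 N, if the wrist force passes 120 N, or if a joint passes its speed limit or range.

ROBOT

A 6-joint arm with a two-finger parallel gripper is mounted at the origin on the work surface. World frame = base frame: x ahead of the robot, y to its left, z up, the work surface at z = 0. Lengths are in m, angles in rad, forces in N, time in s.
With the tool pointing down it reaches from about 0.275 to 0.975 m from the base axis. Payload 8.4 kg.
Tool frame: the origin (TCP) lies on the centre line of the jaws, within the pads' length; the fingertips stand 8 mm ahead of it and the grasp point (between the pads) lies 11 mm behind it; z points along the fingers, y is the line along which they close (so a half turn about z gives the same grasp; the last joint's range is limited). The gripper opens to 92 mm and grips with 3 to 60 N. Pads are 20 mm wide; open, the fingers measure 128 mm over their backs; the gripper's body (75 mm by 189 mm) begins 69 mm behind the grasp point.
Start: joints at [1.132, 0.353, 1.633, -0, 1.155, -0.002], TCP at [0.264, 0.566, 0.223] pointing down, gripper open.
Joint ranges: [-2.63, 2.63], [-0.92, 2.1], [0.06, 2.66], [-1.3, 4.44], [0, 2.69], [-3.02, 3.02]. Speed limits (rad/s): [2.22, 2.22, 2.79, 3.14, 3.14, 3.14].

INTERFACE

Orientations are given as a unit quaternion [x, y, z, w].
In Python, from plant import * gives the robot as it stands.
- The arm moves only by the tool apply_moves, never from a script. Its argument "increments" is a list of rows, each a list of 4 numbers: the shift along the tool's x, y, z in m, then the turn about the tool's z in degrees. In form: [[tx, ty, tz, yaw], ...]. A call has 1 to 5 rows; each row is the pose to reach, as a shift and turn from the pose commanded when the call began, along the tool's axes at that moment; what a row does not reach only later rows make up. A row lasts 1/12 s, in which the tool goes at most 41.7 mm and 7.16 degrees, less where a joint would pass 70% of its speed; a pose out of reach is approached as far as the arm can. A call with a gripper value outside its range is refused whole. "jaw" is the closure in counts, from 0 (fully open) to 255 (shut), set as the call begins (left out, the last holds). The fingers move at their own pace and stop on an object; "squeeze" is the grip in N (left out, the last holds). Time passes only in rows, so rows that repeat a pose let the fingers close. It gives the time, the measured TCP pose, the force, the opening and the grip force at its end, in the units of the state.
- sense(): the state, without advancing time (a new reading comes with each control period).
- capture(name): name is "scene" or "top" or "wrist"; returns the picture (420x560x3 uint8, red, green, blue); there is no depth.
- camera_params(name): a dict with "intrinsics" (3x3 intrinsics, pixels), "eye" and "orientation" of the camera in the world. Camera axes: x right, y up, looking along -z (the intrinsics and any distortion apply to the point x, -y, -z); pixel columns grow to the right and rows downward; lengths in m; the calibration is good to about 2 mm. The wrist camera is an equidistant fisheye: a pixel r from the principal point sees the ray r / f radians off the axis. A picture is of the moment at which its call begins: read the wrist's pose just before it. camera_params takes no time and is no camera call; for the wrist camera it gives the pose at the moment of the call.
- job_done(): hands the job in; it is judged then, once.
The state is a dict: "time": time; "qpos": joint angles; "qvel": joint speeds; "tau": joint torques, N m; "tool_pos": TCP position; "tcp_rot": TCP orientation; "contact_force": force on the tool from outside, world axes, zero at the start; "wrist_torque": the same for the moment, N m; "opening": finger opening in m; "grasp_force": force on a finger pad.
Only numpy, scipy, OpenCV 4.12 (cv2) and the standard library are available. Lean on these libraries where they do the work, as an engineer would, in place of code of your own. Each camera call takes 0.05 s, during which the arm holds its last target. There are 200 camera calls.

## Working session

There is one attempt and no reset: what is moved stays moved. The work goes in short steps, Python scripts to look and compute and a tool call to move; the robot and the scene stay as the last step left them, time stands still between calls to the robot, and variables do not carry over. Pictures are saved under pics/ and viewed, at most 10 in all, crops included, and the job is handed in when it is done.

Besides the shell and the picture viewer there is one more tool, called after "Request:" in YAML: its name, and indented under it one key for each argument. apply_moves: Moves the arm, as the interface text tells. Its arguments: {"type":"object","properties":{"increments":{"type":"array","items":{"type":"array","items":{"type":"number"}}},"jaw":{"type":"number"},"squeeze":{"type":"number"}},"required":["increments"]}

```bash
mkdir -p pics; cat > h.py <<'E'
from plant import *
import numpy as np, cv2
from scipy.spatial.transform import Rotation as R
def ray(cp,u,v,wrist=False):
    K=np.array(cp["intrinsics"]); x=(u-K[0,2])/K[0,0]; y=(v-K[1,2])/K[1,1]
    if wrist:
        r=np.hypot(x,y); s=np.sin(r)/max(r,1e-9); d=np.array([x*s,-y*s,-np.cos(r)])
    else: d=np.array([x,-y,-1.])
    o=np.array(cp["orientation"]); M=o if o.shape==(3,3) else R.from_quat(o).as_matrix()
    return np.array(cp["eye"]),M@d
def at_z(cp,u,v,z,wrist=False):
    e,d=ray(cp,u,v,wrist); return e+d*(z-e[2])/d[2]
def proj(cp,P,wrist=False):
    o=np.array(cp["orientation"]); M=o if o.shape==(3,3) else R.from_quat(o).as_matrix()
    c=M.T@(np.array(P)-np.array(cp["eye"])); K=np.array(cp["intrinsics"]); x,y,z=c[0],-c[1],-c[2]
    if wrist:
        r=np.hypot(x,y); t=np.arctan2(r,z)/max(r,1e-9); x,y=x*t,y*t
    else: x,y=x/z,y/z
    return np.array([K[0,0]*x+K[0,2],K[1,1]*y+K[1,2]])
def save(n,img): cv2.imwrite("pics/"+n,cv2.cvtColor(img,cv2.COLOR_RGB2BGR))
E
python3 - <<'E'
from h import *
print(sense())
for n in ("top","scene","wrist"):
    print(n,camera_params(n)); im=capture(n); np.save("pics/%s0.npy"%n,im)
    save(n+"0.png",cv2.resize(im,(800,600),interpolation=cv2.INTER_CUBIC))
E
```

```text
{'time': 0.0, 'qpos': array([ 1.13159390e+00,  3.53639405e-01,  1.63414682e+00, -2.21058598e-05,
        1.15519587e+00, -2.44009095e-03]), 'qvel': array([ 0.00011314,  0.0012041 , -0.00151309,  0.00078634,  0.00087079,
       -0.00176865]), 'tau': array([ 2.06127195e-03, -5.93854845e+01, -3.34210896e+01,  6.99201040e-02,
        2.35974760e-02, -5.65698349e-05]), 'tool_pos': array([0.2641991 , 0.56586811, 0.22186372]), 'tcp_rot': array([ 2.16645108e-01,  9.76250180e-01, -6.80069657e-04, -1.42302822e-04]), 'contact_force': array([-0.13271329, -1.00353761,  0.42488508]), 'wrist_torque': array([-0.01902882,  0.03280011, -0.00820565]), 'grasp_force': 0.0, 'opening': 0.09180534052466964}
top {'intrinsics': array([[451.00778123,   0.        , 276.57378646],
       [  0.        , 451.00778123, 206.38111449],
       [  0.        ,   0.        ,   1.        ]]), 'eye': array([ 0.46142826, -0.00690001,  1.15679909]), 'orientation': array([-0.03215904,  0.01962267,  0.70747477, -0.7057338 ])}
scene {'intrinsics': array([[532.39414062,   0.        , 286.13636508],
       [  0.        , 532.39414062, 197.87869974],
       [  0.        ,   0.        ,   1.        ]]), 'eye': array([1.28938647, 0.68354697, 0.86508319]), 'orientation': array([0.17460425, 0.40343705, 0.82551017, 0.35395601])}
wrist {'intrinsics': array([[325.1922621 ,   0.        , 279.24666022],
       [  0.        , 325.1922621 , 210.77514171],
       [  0.        ,   0.        ,   1.        ]]), 'eye': array([0.20041494, 0.59642894, 0.38416797]), 'orientation': array([-0.10738989, -0.06773619,  0.53282168,  0.83664824])}
```

View pics/top0.png

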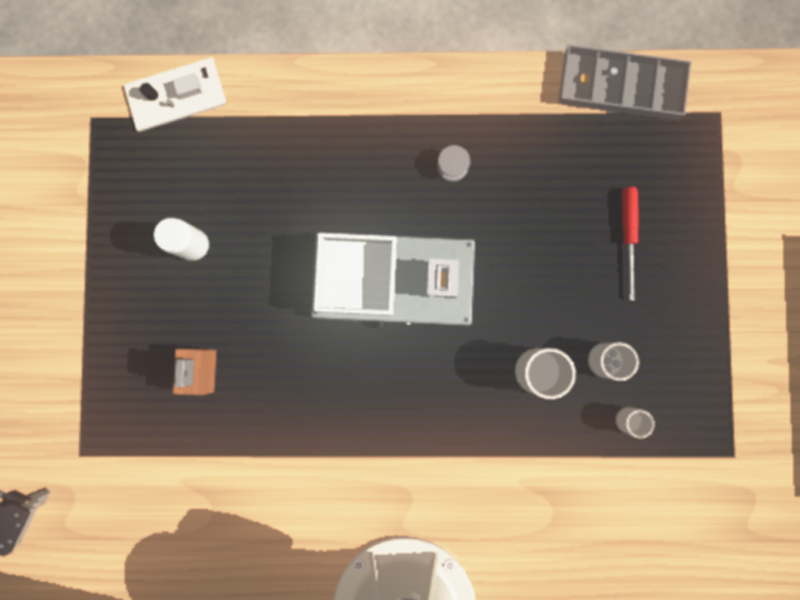

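View pics/scene0.png

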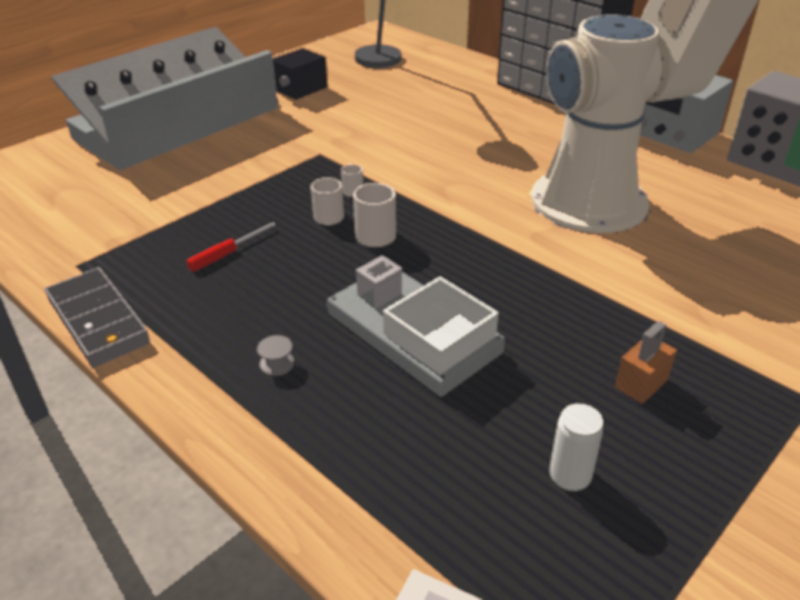

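The top view shows three cups near (548,373), (613,361) and (636,423), with balls in the middle one. The machine is at (393,280), the holder and key at (195,372), the can at (180,240), the spool at (454,163) and the screwdriver at (630,240). Next I'll enlarge crops for exact pixels.

```bash
python3 - <<'E'
from h import *
im=np.load("pics/top0.npy")
def crop(u0,v0,w,h,W,H):
    return cv2.resize(im[v0:v0+h,u0:u0+w],(W,H),interpolation=cv2.INTER_CUBIC)
a=crop(210,155,130,80,780,480-0)
b=crop(350,230,130,80,390,240)
# machine 6x
save("m1.png",np.clip(a.astype(float)*1.0,0,255).astype(np.uint8))
c=crop(355,230,110,90,550,450); d=crop(110,235,50,50,250,250)
o=np.zeros((450,800,3),np.uint8); o[:,:550]=c; o[:250,550:]=d; save("m2.png",o)
E
```

```text
(no output)
```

View pics/m1.png

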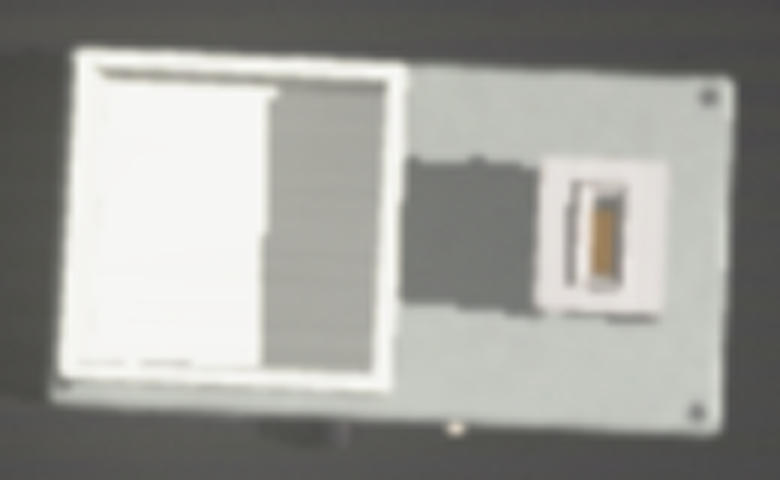

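View pics/m2.png

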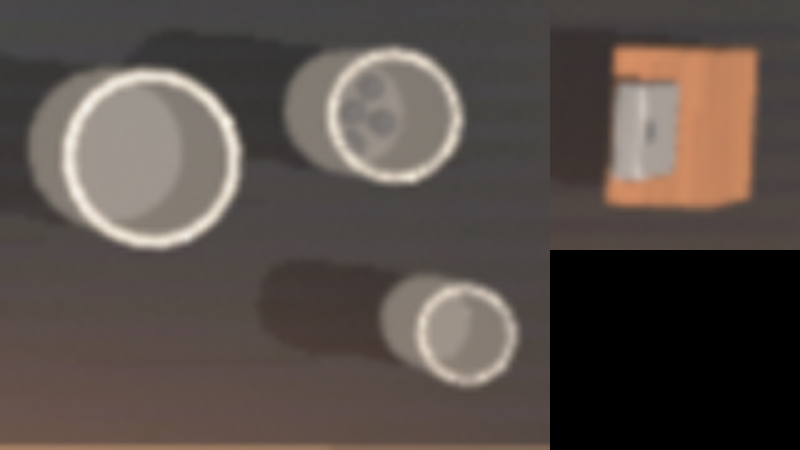

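Crop 1 (6x, offset 210,155) has the well rim corners at (75,48), (408,65), (392,390) and (58,378), and the guard plate at (543,157), (668,162), (660,320) and (537,308). In crop 2 (5x) the ball cup's rim centre is at (395,115), radius about 66. The key's top face is at local (77,131).

```bash
python3 - <<'E'
from h import *
cp=camera_params("top")
f=lambda U,V,s,o,z:at_z(cp,(U+.5)/s-.5+o[0],(V+.5)/s-.5+o[1],z)
W=np.array([f(*p,6,(210,155),.085) for p in [(75,48),(408,65),(392,390),(58,378)]])
print("well c",W.mean(0),"sides",[np.linalg.norm(W[i]-W[i-1]) for i in range(4)])
e=(W[0]-W[1]+W[3]-W[2]); ym=np.arctan2(e[1],e[0]); e2=W[0]-W[3]+W[1]-W[2]
print("yaw of +y edge -90:",np.degrees(ym)-90,"x edge",np.degrees(np.arctan2(e2[1],e2[0])))
G=np.array([f(*p,6,(210,155),.09) for p in [(543,157),(668,162),(660,320),(537,308)]])
print("guard c",G.mean(0),"sides",[np.linalg.norm(G[i]-G[i-1]) for i in range(4)])
C=f(395,115,5,(355,230),.075)
print("cup",C,"diam",[np.linalg.norm(f(395+r,115,5,(355,230),.075)-f(395-r,115,5,(355,230),.075)) for r in(66,)],
 "big",f(152,158,5,(355,230),.1),"small",f(467,333,5,(355,230),.05))
Kq=np.array([f(*p,5,(110,235),.115) for p in [(64,82),(93,82),(90,181),(61,178)]])
print("key",Kq.mean(0),[np.linalg.norm(Kq[i]-Kq[i-1]) for i in range(4)]); d=Kq[0]+Kq[1]-Kq[2]-Kq[3]; print("key yaw x",np.degrees(np.arctan2(d[1],d[0])))
H=np.array([f(*p,5,(110,235),.065) for p in [(64,46),(207-0,46),(200,200),(56,202)]]); print(H)
s=sense(); print(R.from_quat(s["tcp_rot"]).as_matrix().round(3))
E
```

```text
well c [0.57679716 0.07930866 0.085     ] sides [np.float64(0.13253279678495297), np.float64(0.13372044672122682), np.float64(0.13017245426770543), np.float64(0.13284571946613646)]
yaw of +y edge -90: -2.71589818491141 x edge -2.713589478372685
guard c [ 0.56892743 -0.06724567  0.09      ] sides [np.float64(0.06011002378628456), np.float64(0.0495305566344264), np.float64(0.06285935159909228), np.float64(0.04871868585865594)]
cup [ 0.42971409 -0.36023736  0.075     ] diam [np.float64(0.06226923399842866)] big [ 0.41074327 -0.23949242  0.1       ] small [ 0.32439023 -0.40005523  0.05      ]
key [0.41310578 0.36192538 0.115     ] [np.float64(0.044088725496367616), np.float64(0.013501157320505408), np.float64(0.04545168347468015), np.float64(0.013560993933837756)]
key yaw x -0.47129951605388715
[[0.4516558  0.38691476 0.065     ]
 [0.45154124 0.3171258  0.065     ]
 [0.37747382 0.31913884 0.065     ]
 [0.37654634 0.38904954 0.065     ]]
[[-0.906  0.423 -0.   ]
 [ 0.423  0.906 -0.001]
 [ 0.    -0.001 -1.   ]]
```

Request:
apply_moves:
  increments:
    - [-0.023,-0.033,0,7]
    - [-0.046,-0.065,0,14]
    - [-0.069,-0.098,0,21]
    - [-0.092,-0.13,0,28]
    - [-0.115,-0.163,0,35]
  jaw: 0

```text
time: 0.57
tool_pos: [0.2995, 0.3682, 0.2223]
tcp_rot: [0.503, 0.865, -0.0, 0.0]
contact_force: [1.1, 0.1, -0.6]
opening: 0.0922
grasp_force: 0.0
```

```bash
cat > go.py <<'E'
import sys
from h import *
# usage: go.py x y z yawdeg [cx cy cz cyaw]  -> tool-frame increment from current pose
def rep():
    s=sense(); M=R.from_quat(s["tcp_rot"]).as_matrix()
    return s,s["tool_pos"],np.degrees(np.arctan2(M[1,0],M[0,0]))
def inc(p,yaw,q,qyaw):
    a=np.radians(yaw); X=np.array([np.cos(a),np.sin(a)]); Y=np.array([np.sin(a),-np.cos(a)])
    d=np.array(q)-p; w=(yaw-qyaw+180)%360-180
    return np.array([d[:2]@X,d[:2]@Y,-d[2],w]).round(4)
if __name__=="__main__":
    s,p,y=rep(); v=list(map(float,sys.argv[1:]))
    print("t",round(s["time"],2),"p",p.round(4),"yaw",round(y,2),"F",s["contact_force"].round(1),"open",round(s["opening"],4),"g",round(s["grasp_force"],1),"tilt",R.from_quat(s["tcp_rot"]).as_matrix()[:,2].round(3))
    for i in range(0,len(v),4):
        print(inc(p,y,v[i:i+3],v[i+3])); p,y=np.array(v[i:i+3]),v[i+3]
E
python3 go.py .43 -.36 .22 90
```

```text
t 0.57 p [0.2995 0.3682 0.2223] yaw 119.66 F [ 1.1  0.1 -0.6] open 0.0922 g 0.0 tilt [-0. -0. -1.]
[-6.97400e-01 -2.46900e-01  2.30000e-03  2.96608e+01]
```

Request:
apply_moves:
  increments:
    - [-0.038,-0.013,0,6]
    - [-0.075,-0.027,0,12]
    - [-0.113,-0.04,0,18]
    - [-0.151,-0.053,0,24]
    - [-0.188,-0.067,0,29.7]

```text
time: 0.98
tool_pos: [0.3354, 0.1719, 0.2226]
tcp_rot: [0.707, 0.707, 0.0, 0.0]
contact_force: [1.3, -0.6, -0.4]
opening: 0.0919
grasp_force: 0.0
```

Request:
apply_moves:
  increments:
    - [-0.038,0.007,0,0]
    - [-0.076,0.014,0,0]
    - [-0.114,0.021,0,0]
    - [-0.152,0.028,0,0]
    - [-0.19,0.035,0,0]

```text
time: 1.4
tool_pos: [0.3712, -0.0181, 0.2228]
tcp_rot: [0.705, 0.709, 0.0, 0.0]
contact_force: [0.6, 0.4, 0.6]
opening: 0.0918
grasp_force: 0.0
```

Request:
apply_moves:
  increments:
    - [-0.038,0.007,0,0]
    - [-0.076,0.014,0,0]
    - [-0.114,0.021,0,0]
    - [-0.152,0.028,0,0]
    - [-0.19,0.035,0,0]

```text
time: 1.82
tool_pos: [0.4071, -0.2081, 0.2226]
tcp_rot: [0.706, 0.709, 0.0, 0.0]
contact_force: [0.9, 0.6, -0.2]
opening: 0.0919
grasp_force: 0.0
```

```bash
python3 go.py .43 -.36 .18 90
```

```text
t 1.82 p [ 0.4071 -0.2081  0.2226] yaw 90.24 F [ 0.9  0.6 -0.2] open 0.0919 g 0.0 tilt [ 0.  0. -1.]
[-0.152   0.0223  0.0426  0.2447]
```

Request:
apply_moves:
  increments:
    - [-0.038,0.006,0.01,0]
    - [-0.076,0.012,0.025,0]
    - [-0.114,0.018,0.045,0]
    - [-0.152,0.022,0.07,0.2]
    - [-0.152,0.022,0.07,0.2]

```text
time: 2.23
tool_pos: [0.4292, -0.3617, 0.1489]
tcp_rot: [0.707, 0.707, -0.001, -0.001]
contact_force: [-1.4, 1.1, -0.0]
opening: 0.0922
grasp_force: 0.0
```

```bash
python3 go.py .43 -.36 .043 90; python3 - <<'E'
from h import *
cp=camera_params("wrist"); im=capture("wrist"); save("w1.png",cv2.resize(im,(800,600),interpolation=cv2.INTER_CUBIC))
import pickle; pickle.dump(cp,open("pics/w1.pkl","wb"))
for t in np.arange(0,360,45):
    P=[.43+.031*np.cos(np.radians(t)),-.36+.031*np.sin(np.radians(t)),.075]; print(int(t),((proj(cp,P,True)+.5)*800/560-.5).round(0))
E
```

```text
t 2.23 p [ 0.4292 -0.3617  0.1489] yaw 89.94 F [-1.4  1.1 -0. ] open 0.0922 g 0.0 tilt [-0.002  0.001 -1.   ]
[ 0.0017  0.0008  0.1059 -0.06  ]
0 [459. 316.]
45 [443. 275.]
90 [401. 258.]
135 [358. 275.]
180 [342. 316.]
225 [360. 354.]
270 [401. 370.]
315 [441. 354.]
```

View pics/w1.png

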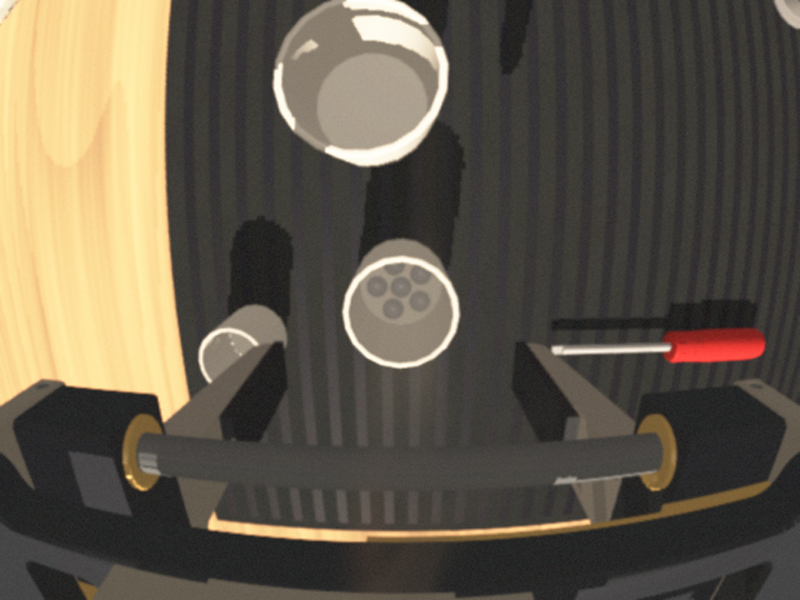

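The wrist view shows the cup rim centred at (401,313), as predicted, with all six balls inside. The fingers at (260,380) and (535,380) straddle it freely. I'll descend and grip.

Request:
apply_moves:
  increments:
    - [0.0,0.001,0.035,0]
    - [0.001,0.001,0.07,0]
    - [0.001,0.001,0.095,0]
    - [0.001,0.001,0.106,0]
    - [0.001,0.001,0.106,0]

```text
time: 2.7
tool_pos: [0.4299, -0.355, 0.045]
tcp_rot: [0.706, 0.708, -0.0, -0.002]
contact_force: [-0.1, -0.1, 0.3]
opening: 0.092
grasp_force: 0.0
```

Request:
apply_moves:
  increments:
    - [0,0,0,0]
    - [0,0,0,0]
    - [0,0,0,0]
    - [0,0,0,0]
    - [0,0,0,0]
  jaw: 130
  squeeze: 12

```text
time: 3.12
tool_pos: [0.4314, -0.3573, 0.0477]
tcp_rot: [0.707, 0.708, -0.0, 0.001]
contact_force: [-1.5, -0.3, 0.8]
opening: 0.0606
grasp_force: 1.2
```

Request:
apply_moves:
  increments:
    - [0,0,0,0]
    - [0,0,-0.004,0]
    - [0,0,-0.012,0]
    - [0,0,-0.03,0]
    - [0,0,-0.05,0]

```text
time: 3.53
tool_pos: [0.4303, -0.3563, 0.0968]
tcp_rot: [0.707, 0.708, -0.0, -0.001]
contact_force: [-0.5, 0.1, -1.4]
opening: 0.0606
grasp_force: 12.0
```

```bash
python3 go.py .43 -.36 .043 90
```

```text
t 3.53 p [ 0.4303 -0.3563  0.0968] yaw 90.06 F [-0.5  0.1 -1.4] open 0.0606 g 12.0 tilt [-0.002  0.001 -1.   ]
[-0.0037 -0.0003  0.0538  0.0645]
```

Request:
apply_moves:
  increments:
    - [0,0,-0.015,0]
    - [0,0,-0.035,0]
    - [0,0,-0.055,0]
    - [0,0,-0.073,0]
    - [0,0,-0.083,0]
  squeeze: 20

```text
time: 3.95
tool_pos: [0.4317, -0.3574, 0.1823]
tcp_rot: [0.707, 0.708, 0.0, 0.001]
contact_force: [0.2, -0.3, -0.4]
opening: 0.0603
grasp_force: 20.0
```

Request:
apply_moves:
  increments:
    - [0.02,0.002,0,7]
    - [0.05,0.005,0,14]
    - [0.083,0.008,0,21]
    - [0.116,0.011,0,28]
    - [0.15,0.014,0,35]

```text
time: 4.37
tool_pos: [0.4444, -0.206, 0.1796]
tcp_rot: [0.888, 0.46, -0.0, -0.0]
contact_force: [0.1, 0.0, -0.3]
opening: 0.0602
grasp_force: 19.9
```

Request:
apply_moves:
  increments:
    - [0.025,-0.014,0,7]
    - [0.05,-0.028,0,14]
    - [0.076,-0.043,0,21]
    - [0.102,-0.058,0,28]
    - [0.127,-0.072,0,35]

```text
time: 4.78
tool_pos: [0.4578, -0.0611, 0.1797]
tcp_rot: [0.985, 0.174, -0.0, -0.0]
contact_force: [0.8, 0.0, -1.4]
opening: 0.0602
grasp_force: 19.9
```

Request:
apply_moves:
  increments:
    - [0.016,-0.034,0,5]
    - [0.032,-0.068,0,10]
    - [0.046,-0.096,0,15]
    - [0.057,-0.118,0,20]
    - [0.063,-0.131,0,22.7]

```text
time: 5.2
tool_pos: [0.4717, 0.0846, 0.1797]
tcp_rot: [1.0, -0.022, 0.0, -0.0]
contact_force: [0.2, -0.9, -0.8]
opening: 0.0607
grasp_force: 20.0
```

```bash
python3 go.py .472 .0844 .116 -2.7
```

```text
t 5.2 p [0.4717 0.0846 0.1797] yaw -2.55 F [ 0.2 -0.9 -0.8] open 0.0607 g 20.0 tilt [ 0.     0.001 -1.   ]
[0.0003 0.0002 0.0637 0.1475]
```

Request:
apply_moves:
  increments:
    - [0,0,0.02,0]
    - [0,0,0.04,0]
    - [0,0,0.055,0.1]
    - [0,0,0.0635,0.1]
    - [0,0,0.0635,0.1]

```text
time: 5.62
tool_pos: [0.4704, 0.0818, 0.1145]
tcp_rot: [1.0, -0.021, -0.002, 0.0]
contact_force: [0.2, -0.1, -1.3]
opening: 0.0602
grasp_force: 20.0
```

Request:
apply_moves:
  increments:
    - [0.004,0,0,0]
    - [0.008,0,0,0]
    - [0.012,0,0,0]
    - [0.016,0,-0.001,0]
    - [0.02,0,-0.004,0]
  squeeze: 8

```text
time: 6.03
tool_pos: [0.4916, 0.0811, 0.1202]
tcp_rot: [1.0, -0.022, -0.001, 0.0]
contact_force: [-1.6, -0.0, -2.7]
opening: 0.0603
grasp_force: 8.0
```

```bash
python3 go.py; python3 - <<'E'
from h import *
a=capture("wrist"); b=capture("scene"); print(camera_params("wrist"))
o=np.zeros((600,800,3),np.uint8); o[:330,:440]=cv2.resize(a,(440,330)); o[:600,440:]=cv2.resize(b[130:280,190:280],(360,600),interpolation=cv2.INTER_CUBIC); save("c1.png",o)
E
```

```text
t 6.03 p [0.4916 0.0811 0.1202] yaw -2.48 F [-1.6 -0.  -2.7] open 0.0603 g 8.0 tilt [-0.001 -0.    -1.   ]
{'intrinsics': array([[325.1922621 ,   0.        , 279.24666022],
       [  0.        , 325.1922621 , 210.77514171],
       [  0.        ,   0.        ,   1.        ]]), 'eye': array([0.56358555, 0.07845693, 0.28310846]), 'orientation': array([ 0.08755556, -0.09174214,  0.71634347, -0.6861264 ])}
```

View pics/c1.png

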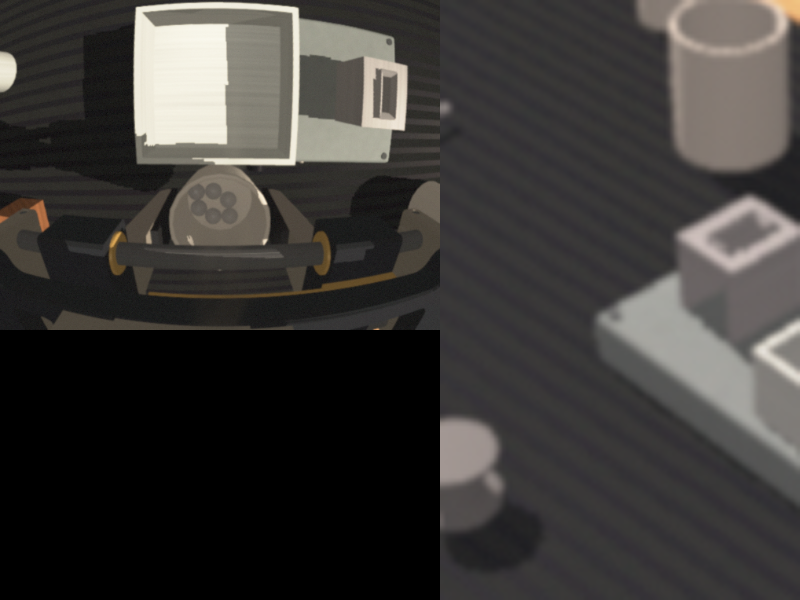

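The wrist view shows the cup with six balls at (218,205), square in front of the well (centre column about 217). Its front face is pressing on the near rim with 1.6 N. I'll roll it over the rim now.

Request:
apply_moves:
  increments:
    - [0.004,0,-0.002,0]
    - [0.008,0,-0.004,0]
    - [0.014,0,-0.006,0]
    - [0.02,0,-0.006,0]
    - [0.026,0,-0.006,0]

```text
time: 6.55
tool_pos: [0.5189, 0.0801, 0.1265]
tcp_rot: [1.0, -0.021, 0.001, -0.0]
contact_force: [-1.6, 0.2, 0.8]
opening: 0.0602
grasp_force: 8.0
```

Request:
apply_moves:
  increments:
    - [0.006,0,0.001,0]
    - [0.012,0,0.002,0]
    - [0.018,0,0.004,0]
    - [0.023,0,0.006,0]
    - [0.028,0,0.009,0]

```text
time: 6.97
tool_pos: [0.5468, 0.0789, 0.117]
tcp_rot: [1.0, -0.022, 0.0, -0.0]
contact_force: [-0.6, -0.1, 1.9]
opening: 0.0604
grasp_force: 8.0
```

```bash
python3 go.py; python3 - <<'E'
from h import *
a=capture("wrist"); b=capture("scene")
o=np.zeros((600,800,3),np.uint8); o[:330,:440]=cv2.resize(a,(440,330)); o[:600,440:]=cv2.resize(b[150:300,260:350],(360,600),interpolation=cv2.INTER_CUBIC); save("c2.png",o)
E
```

```text
t 6.97 p [0.5468 0.0789 0.117 ] yaw -2.46 F [-0.6 -0.1  1.9] open 0.0604 g 8.0 tilt [ 0.001  0.    -1.   ]
```

View pics/c2.png

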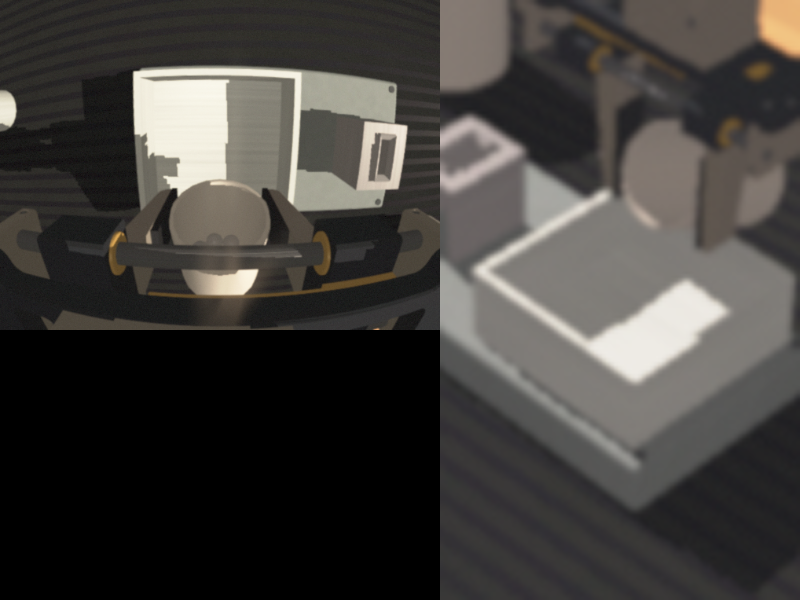

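The cup is tilted to about 70° over the rim at (220,215), still holding its balls. The motion is as predicted, so I'll carry on past level.

Request:
apply_moves:
  increments:
    - [0.005,0,0.005,0]
    - [0.008,0,0.009,0]
    - [0.011,0,0.012,0]
    - [0.014,0,0.016,0]
    - [0.017,0,0.02,0]

```text
time: 7.48
tool_pos: [0.5634, 0.0782, 0.0969]
tcp_rot: [1.0, -0.021, 0.0, -0.0]
contact_force: [1.4, -0.9, 2.1]
opening: 0.0601
grasp_force: 8.0
```

Request:
apply_moves:
  increments:
    - [0.002,0,0.004,0]
    - [0.003,0,0.008,0]
    - [0.004,0,0.011,0]
    - [0.005,0,0.015,0]
    - [0.006,0,0.019,0]

```text
time: 7.9
tool_pos: [0.5692, 0.0779, 0.0779]
tcp_rot: [1.0, -0.021, 0.0, -0.0]
contact_force: [4.3, -0.8, 3.7]
opening: 0.0601
grasp_force: 8.0
```

Request:
apply_moves:
  increments:
    - [0,0,0,0]
    - [0,0,0,0]
    - [0,0,0,0]
    - [0,0,0,0]
    - [0,0,0,0]

```text
time: 8.32
tool_pos: [0.568, 0.0778, 0.0779]
tcp_rot: [1.0, -0.021, -0.001, 0.0]
contact_force: [0.2, -0.5, -0.6]
opening: 0.0602
grasp_force: 8.0
```

```bash
python3 go.py; python3 - <<'E'
from h import *
a=capture("wrist"); b=capture("scene")
o=np.zeros((600,800,3),np.uint8); o[:330,:440]=cv2.resize(a,(440,330)); o[:600,440:]=cv2.resize(b[150:300,260:350],(360,600),interpolation=cv2.INTER_CUBIC); save("c3.png",o)
E
```

```text
t 8.32 p [0.568  0.0778 0.0779] yaw -2.46 F [ 0.2 -0.5 -0.6] open 0.0602 g 8.0 tilt [-0.001 -0.    -1.   ]
```

View pics/c3.png

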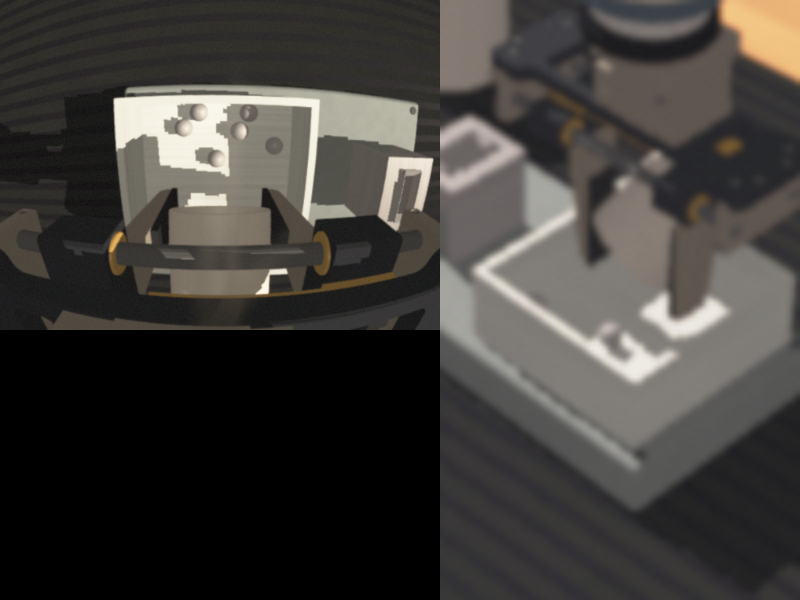

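All six balls are in the well, at (184,128), (199,112), (239,131), (248,113), (274,145) and (217,158), and the cup is at about 125°. I'll lift it clear, back it out over free bench and loosen the grip so it can swing upright.

Request:
apply_moves:
  increments:
    - [0,0,-0.012,0]
    - [0,0,-0.025,0]
    - [0,0,-0.04,0]
    - [0,0,-0.055,0]
    - [0,0,-0.065,0]

```text
time: 8.83
tool_pos: [0.5689, 0.078, 0.1451]
tcp_rot: [1.0, -0.022, 0.0, -0.0]
contact_force: [-0.8, -0.5, -0.4]
opening: 0.0604
grasp_force: 8.0
```

Request:
apply_moves:
  increments:
    - [-0.03,0,0,0]
    - [-0.065,0,0,0]
    - [-0.1,0,0,0]
    - [-0.135,0,0,0]
    - [-0.155,0,0,0]

```text
time: 9.25
tool_pos: [0.4095, 0.0842, 0.1429]
tcp_rot: [1.0, -0.021, -0.002, 0.0]
contact_force: [-1.2, -0.2, -1.1]
opening: 0.0603
grasp_force: 8.0
```

Request:
apply_moves:
  increments:
    - [0,0,0,0]
    - [0,0,0,0]
    - [0,0,0,0]
    - [0,0,0,0]
    - [0,0,0,0]
  squeeze: 3

```text
time: 9.67
tool_pos: [0.4149, 0.0846, 0.1432]
tcp_rot: [1.0, -0.022, 0.0, -0.0]
contact_force: [-0.8, -0.2, -1.2]
opening: 0.0607
grasp_force: 3.0
```

```bash
python3 go.py; python3 - <<'E'
from h import *
a=capture("wrist"); b=capture("scene"); t=capture("top")
o=np.zeros((600,800,3),np.uint8); o[:330,:440]=cv2.resize(a,(440,330)); o[:600,440:]=cv2.resize(b[90:240,280:370],(360,600),interpolation=cv2.INTER_CUBIC)
o[330:600,:440]=cv2.resize(a[200:400,150:476],(440,270)); save("c4.png",o)
E
```

```text
t 9.67 p [0.4149 0.0846 0.1432] yaw -2.48 F [-0.8 -0.2 -1.2] open 0.0607 g 3.0 tilt [ 0.001  0.    -1.   ]
```

View pics/c4.png

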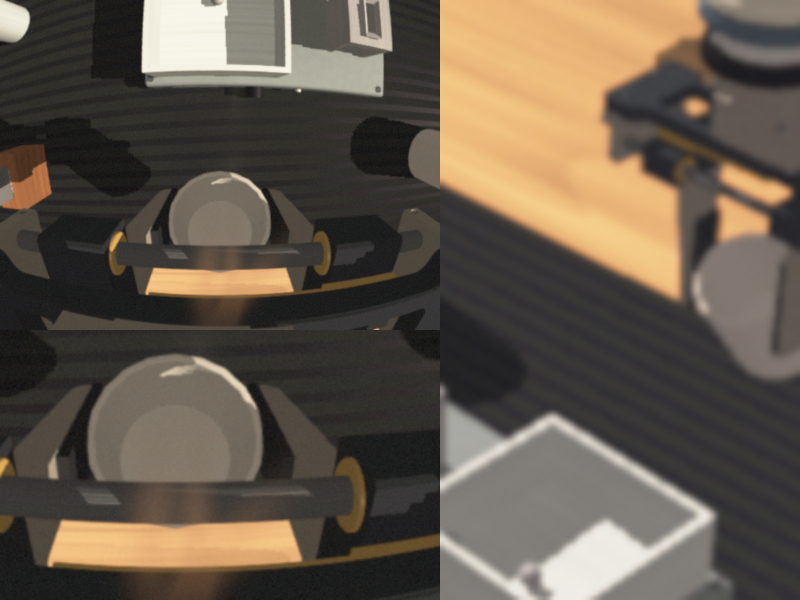

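The cup has swung back to about 25° tilt: mouth towards the camera, inner floor almost concentric at (218,225). Lowering it while drawing back slightly should square its base on the bench.

Request:
apply_moves:
  increments:
    - [0,0,0.025,0]
    - [0,0,0.05,0]
    - [0,0,0.07,0]
    - [0,0,0.082,0]
    - [0,0,0.086,0]

```text
time: 10.23
tool_pos: [0.4127, 0.0843, 0.0552]
tcp_rot: [1.0, -0.022, -0.002, 0.0]
contact_force: [-0.2, 0.9, -0.8]
opening: 0.0604
grasp_force: 3.0
```

Request:
apply_moves:
  increments:
    - [-0.002,0,0.002,0]
    - [-0.005,0,0.004,0]
    - [-0.008,0,0.006,0]
    - [-0.012,0,0.007,0]
    - [-0.016,0,0.008,0]

```text
time: 10.65
tool_pos: [0.3983, 0.0854, 0.0498]
tcp_rot: [1.0, -0.021, 0.001, -0.0]
contact_force: [0.2, -0.6, 4.3]
opening: 0.0606
grasp_force: 3.0
```

```bash
python3 go.py; python3 - <<'E'
from h import *
s,=[sense()]; cp=camera_params("wrist"); a=capture("wrist"); np.save("pics/w5.npy",a); import pickle; pickle.dump(cp,open("pics/w5.pkl","wb"))
print(s["wrist_torque"])
E
```

```text
t 10.65 p [0.3983 0.0854 0.0498] yaw -2.46 F [ 0.2 -0.6  4.3] open 0.0606 g 3.0 tilt [ 0.002  0.    -1.   ]
[-0.0696239   0.14805468 -0.02399188]
```

```bash
python3 - <<'E'
from h import *
import pickle
cp=pickle.load(open("pics/w5.pkl","rb")); a=np.load("pics/w5.npy").astype(int).mean(2)
y=np.radians(-2.5); X=np.array([np.cos(y),np.sin(y),0]); Z=np.array([0,0,1.])
P=np.array([.3983,.0854,.0608])-X*.003
for th in (-10,0,10,20,30):
    c,s=np.cos(np.radians(th)),np.sin(np.radians(th)); ax=X*s+Z*c; n=X*c-Z*s
    print(th,[proj(cp,q,True).round(0).tolist() for q in (P+ax*.0155+n*.031,P+ax*.0155+n*.028,P-ax*.053+n*.028,P-ax*.053, P+ax*.0155+n*.010)])
print(a[190:330:2,278:284].mean(1).astype(int).tolist())
Y=np.cross(X,Z)
E
```

```text
-10 [[280.0, 238.0], [280.0, 244.0], [280.0, 188.0], [280.0, 228.0], [280.0, 278.0]]
0 [[280.0, 227.0], [280.0, 234.0], [280.0, 200.0], [280.0, 241.0], [280.0, 271.0]]
10 [[280.0, 219.0], [280.0, 226.0], [280.0, 213.0], [280.0, 254.0], [280.0, 264.0]]
20 [[280.0, 213.0], [280.0, 219.0], [280.0, 226.0], [280.0, 268.0], [280.0, 258.0]]
30 [[280.0, 210.0], [280.0, 215.0], [280.0, 241.0], [280.0, 281.0], [280.0, 252.0]]
[73, 73, 71, 69, 68, 68, 67, 69, 69, 71, 76, 76, 76, 76, 92, 158, 176, 174, 156, 155, 203, 163, 154, 155, 154, 154, 155, 155, 169, 176, 177, 176, 177, 176, 176, 177, 176, 177, 178, 178, 177, 179, 179, 178, 179, 177, 179, 177, 178, 179, 178, 179, 178, 179, 179, 178, 178, 178, 178, 177, 178, 146, 92, 93, 105, 112, 123, 103, 93, 92]
```

Request:
apply_moves:
  increments:
    - [0,0,-0.015,0]
    - [0,0,-0.03,0]
    - [-0.015,0,-0.03,0]
    - [0,0,-0.03,0]
    - [-0.015,0,-0.03,0]

```text
time: 11.12
tool_pos: [0.387, 0.0865, 0.0803]
tcp_rot: [1.0, -0.021, 0.003, -0.001]
contact_force: [1.0, 1.0, -0.6]
opening: 0.0605
grasp_force: 3.0
```

Request:
apply_moves:
  increments:
    - [0.015,0,0,0]
    - [0,0,0,0]
    - [0.015,0,0,0]
    - [0.015,0,0,0]
    - [0.015,0,0,0]

```text
time: 11.53
tool_pos: [0.3982, 0.0854, 0.0793]
tcp_rot: [1.0, -0.022, 0.0, -0.0]
contact_force: [-0.3, 0.4, -0.3]
opening: 0.0605
grasp_force: 3.0
```

```bash
cat > tilt.py <<'E'
from go import *
s,p,yw=rep(); cp=camera_params("wrist"); a=capture("wrist").astype(int).mean(2)
y=np.radians(yw); X=np.array([np.cos(y),np.sin(y),0]); Z=np.array([0,0,1.]); P=p+Z*.011-X*.003
for th in range(-10,41,10):
    c,n=np.cos(np.radians(th)),np.sin(np.radians(th)); ax=X*n+Z*c; m=X*c-Z*n
    print(th,[int(proj(cp,q,True)[1]) for q in (P+ax*.0155+m*.031,P+ax*.0155+m*.028,P-ax*.053+m*.028)])
print(s["time"],p,s["contact_force"].round(1)); print(dict(zip(range(190,310,3),a[190:310:3,278:284].mean(1).astype(int).tolist())))
E
python3 tilt.py
```

```text
-10 [238, 244, 187]
0 [227, 233, 199]
10 [219, 225, 212]
20 [213, 219, 226]
30 [209, 215, 240]
40 [208, 213, 255]
11.5333 [0.39816648 0.08535844 0.07929677] [-0.3  0.4 -0.3]
{190: 58, 193: 58, 196: 57, 199: 61, 202: 63, 205: 65, 208: 64, 211: 67, 214: 59, 217: 61, 220: 91, 223: 157, 226: 150, 229: 133, 232: 133, 235: 143, 238: 162, 241: 162, 244: 162, 247: 162, 250: 163, 253: 163, 256: 163, 259: 165, 262: 164, 265: 164, 268: 164, 271: 164, 274: 163, 277: 164, 280: 163, 283: 163, 286: 164, 289: 163, 292: 163, 295: 163, 298: 162, 301: 163, 304: 162, 307: 161}
```

Request:
apply_moves:
  increments:
    - [-0.018,0,0,0]
    - [0,0,0,0]
    - [-0.018,0,0,0]
    - [0,0,0,0]
    - [-0.018,0,0,0]

```text
time: 12.0
tool_pos: [0.3845, 0.0867, 0.0799]
tcp_rot: [1.0, -0.022, 0.003, -0.001]
contact_force: [1.4, 0.7, 0.4]
opening: 0.0606
grasp_force: 3.0
```

Request:
apply_moves:
  increments:
    - [0.018,0,0,0]
    - [0,0,0,0]
    - [0.018,0,0,0]
    - [0,0,0,0]
    - [0.018,0,0,0]

```text
time: 12.42
tool_pos: [0.3917, 0.0845, 0.0781]
tcp_rot: [1.0, -0.022, -0.004, 0.001]
contact_force: [-1.0, -0.0, -2.0]
opening: 0.0608
grasp_force: 3.0
```

```bash
python3 tilt.py | tail -2
```

```text
12.4167 [0.39168883 0.08454933 0.07810536] [-1. -0. -2.]
{190: 65, 193: 68, 196: 69, 199: 68, 202: 68, 205: 65, 208: 62, 211: 62, 214: 132, 217: 139, 220: 138, 223: 140, 226: 167, 229: 161, 232: 168, 235: 168, 238: 169, 241: 169, 244: 168, 247: 169, 250: 168, 253: 168, 256: 168, 259: 167, 262: 167, 265: 166, 268: 166, 271: 166, 274: 165, 277: 165, 280: 164, 283: 166, 286: 164, 289: 164, 292: 164, 295: 163, 298: 152, 301: 141, 304: 141, 307: 142}
```

Request:
apply_moves:
  increments:
    - [0,0,0.006,0]
    - [0,0,0.014,0]
    - [0,0,0.02,0]
    - [0,0,0.025,0]
    - [0,0,0.028,0]

```text
time: 12.88
tool_pos: [0.3969, 0.0851, 0.05]
tcp_rot: [1.0, -0.021, -0.001, 0.0]
contact_force: [0.2, 0.4, -0.1]
opening: 0.0604
grasp_force: 3.0
```

Request:
apply_moves:
  increments:
    - [0,0,0.001,0]
    - [-0.001,0,0.002,0]
    - [-0.002,0,0.003,0]
    - [-0.002,0,0.004,0]
    - [-0.002,0,0.005,0]

```text
time: 13.3
tool_pos: [0.3957, 0.0853, 0.0462]
tcp_rot: [1.0, -0.021, 0.0, 0.0]
contact_force: [-1.0, -0.5, 3.3]
opening: 0.0607
grasp_force: 3.0
```

```bash
python3 tilt.py
```

```text
-10 [238, 244, 188]
0 [227, 234, 199]
10 [219, 225, 212]
20 [213, 219, 226]
30 [209, 215, 240]
40 [208, 213, 255]
13.3 [0.39573596 0.08528296 0.04619496] [-1.  -0.5  3.3]
{190: 73, 193: 71, 196: 69, 199: 68, 202: 69, 205: 71, 208: 75, 211: 74, 214: 148, 217: 152, 220: 151, 223: 152, 226: 151, 229: 152, 232: 168, 235: 182, 238: 175, 241: 179, 244: 178, 247: 178, 250: 178, 253: 178, 256: 177, 259: 177, 262: 178, 265: 178, 268: 176, 271: 177, 274: 176, 277: 175, 280: 175, 283: 176, 286: 176, 289: 175, 292: 174, 295: 175, 298: 166, 301: 153, 304: 153, 307: 153}
```

Request:
apply_moves:
  increments:
    - [0,0,-0.001,0]
    - [0,0,-0.001,0]
    - [0,0,-0.001,0]
    - [0,0,-0.001,0]
    - [0,0,-0.001,0]
  jaw: 0

```text
time: 13.77
tool_pos: [0.396, 0.0854, 0.0471]
tcp_rot: [1.0, -0.021, 0.0, -0.0]
contact_force: [0.1, 0.4, -0.4]
opening: 0.091
grasp_force: 0.0
```

Request:
apply_moves:
  increments:
    - [0,0,-0.01,0]
    - [0,0,-0.03,0]
    - [0,0,-0.06,0]
    - [0,0,-0.1,0]
    - [0,0,-0.14,0]

```text
time: 14.18
tool_pos: [0.3949, 0.0851, 0.1882]
tcp_rot: [1.0, -0.022, -0.001, 0.0]
contact_force: [1.0, 0.3, 0.2]
opening: 0.0917
grasp_force: 0.0
```

```bash
python3 - <<'E'
from h import *
import pickle
cp=camera_params("wrist"); a=capture("wrist"); t=capture("top")
# cup rim by threshold: fit ellipse? try Hough around expected place
e=proj(cp,[.392,.0853,.075],True); b=proj(cp,[.392,.0853,0],True); print("expect rim ctr",e,"base",b, "rim r px", abs(proj(cp,[.392,.0853+.031,.075],True)-e))
g=cv2.medianBlur(cv2.cvtColor(a,cv2.COLOR_RGB2GRAY),5)
c=cv2.HoughCircles(g,cv2.HOUGH_GRADIENT,1,20,param1=100,param2=20,minRadius=25,maxRadius=55); print(c)
o=np.zeros((600,800,3),np.uint8); o[:420,:560]=a; o[420:600,:]=0; o[:420,560:]=cv2.resize(t[150:290,200:280],(240,420),interpolation=cv2.INTER_CUBIC); save("c5.png",o)
E
python3 go.py .413 .362 .22 0
```

```text
expect rim ctr [279.672104   212.65679541] base [279.57545444 194.92098777] rim r px [35.15219617  1.4539991 ]
[[[279.5 224.5  29.6]
  [431.5 317.5  41.9]
  [279.5 204.5  26.8]
  [510.5 311.5  38.9]
  [127.5 317.5  42.9]
  [528.5 170.5  28.2]]]
t 14.28 p [0.3994 0.0861 0.1925] yaw -2.46 F [ 0.3  0.3 -0.4] open 0.0916 g 0.0 tilt [ 0.01   0.002 -1.   ]
[ 1.7000e-03 -2.7620e-01 -2.7500e-02 -2.4639e+00]
```

```bash
python3 - <<'E'
from h import *
cp=camera_params("wrist"); a=capture("wrist").astype(int).mean(2)
X=.389
for x,z in ((X,.075),(X,0)):
    print([proj(cp,[x+dx,.0855+dy,z],True).round(0).tolist() for dx,dy in ((.031,0),(.028,0),(-.028,0),(-.031,0),(0,.031),(0,-.031))])
print(dict(zip(range(140,290,3),a[140:290:3,278:282].mean(1).astype(int).tolist())))
print(dict(zip(range(220,340,3),a[214:217,220:340:3].mean(0).astype(int).tolist())))
E
```

```text
[[280.0, 187.0], [280.0, 190.0], [283.0, 250.0], [283.0, 253.0], [247.0, 222.0], [316.0, 220.0]]
[[280.0, 175.0], [280.0, 178.0], [282.0, 227.0], [282.0, 229.0], [253.0, 204.0], [309.0, 202.0]]
{140: 49, 143: 50, 146: 54, 149: 54, 152: 53, 155: 49, 158: 45, 161: 51, 164: 52, 167: 52, 170: 52, 173: 48, 176: 47, 179: 51, 182: 60, 185: 114, 188: 116, 191: 118, 194: 117, 197: 209, 200: 196, 203: 130, 206: 131, 209: 131, 212: 131, 215: 130, 218: 130, 221: 130, 224: 131, 227: 132, 230: 129, 233: 131, 236: 119, 239: 118, 242: 117, 245: 118, 248: 118, 251: 116, 254: 118, 257: 119, 260: 222, 263: 67, 266: 65, 269: 65, 272: 62, 275: 59, 278: 60, 281: 68, 284: 67, 287: 62}
{220: 24, 223: 24, 226: 25, 229: 24, 232: 24, 235: 25, 238: 27, 241: 25, 244: 27, 247: 26, 250: 140, 253: 238, 256: 123, 259: 131, 262: 130, 265: 129, 268: 131, 271: 130, 274: 131, 277: 132, 280: 132, 283: 131, 286: 130, 289: 131, 292: 131, 295: 131, 298: 131, 301: 131, 304: 128, 307: 157, 310: 238, 313: 86, 316: 54, 319: 52, 322: 53, 325: 51, 328: 52, 331: 52, 334: 53, 337: 52}
```

The cup stands upright on the bench: the base and rim edges are offset by the same amount, and the centre is at about (0.381, 0.086). Next is the key.

Request:
apply_moves:
  increments:
    - [0,-0.025,-0.005,0]
    - [0,-0.06,-0.005,0]
    - [0.001,-0.098,-0.005,0]
    - [0.001,-0.138,-0.005,-0.5]
    - [0.001,-0.178,-0.005,-1]

```text
time: 14.75
tool_pos: [0.4035, 0.2643, 0.1905]
tcp_rot: [1.0, -0.013, -0.001, 0.001]
contact_force: [1.1, -0.5, -0.6]
opening: 0.0922
grasp_force: 0.0
```

Request:
apply_moves:
  increments:
    - [0,-0.035,0,0]
    - [0.001,-0.065,0,-0.5]
    - [0.001,-0.085,0,-0.5]
    - [0.001,-0.098,0,-0.5]
    - [0.001,-0.098,0,-0.5]

```text
time: 15.17
tool_pos: [0.4075, 0.3626, 0.1905]
tcp_rot: [1.0, -0.008, -0.001, 0.0]
contact_force: [-0.1, -0.5, -1.1]
opening: 0.092
grasp_force: 0.0
```

```bash
python3 go.py .413 .362 .079 -1; python3 - <<'E'
from h import *
cp=camera_params("wrist"); a=capture("wrist"); np.save("pics/w6.npy",a)
for z,hx,hy in ((.115,.022,.007),(.065,.0375,.025)):
    print([proj(cp,[.413+sx*hx,.362+sy*hy,z],True).round(1).tolist() for sx,sy in((1,1),(1,-1),(-1,-1),(-1,1))])
save("w6.png",cv2.resize(a[130:330,180:380],(600,600),interpolation=cv2.INTER_CUBIC))
E
```

```text
t 15.17 p [0.4075 0.3626 0.1905] yaw -0.87 F [-0.1 -0.5 -1.1] open 0.092 g 0.0 tilt [-0.001 -0.001 -1.   ]
[0.0055 0.0005 0.1115 0.1342]
[[270.6, 186.5], [289.4, 186.2], [289.8, 242.1], [271.8, 242.3]]
[[251.4, 159.6], [307.8, 158.7], [307.3, 238.8], [254.2, 239.6]]
```

View pics/w6.png

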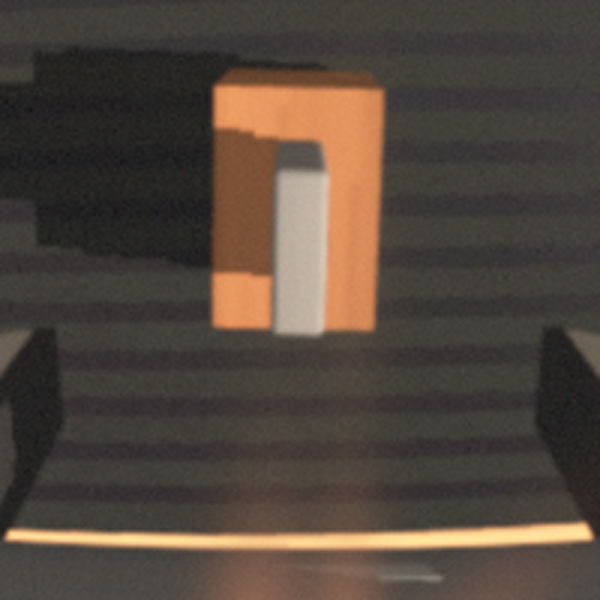

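The wrist crop shows the key's top face with corners (276,170), (328,170), (324,333) and (272,333), within 1 px of the prediction and turned about −2°. I'll descend and grip the handle.

Request:
apply_moves:
  increments:
    - [0.003,0,0.03,0.5]
    - [0.005,0,0.06,1.1]
    - [0.005,0,0.085,1.1]
    - [0.005,0,0.103,1.1]
    - [0.005,0,0.111,1.1]

```text
time: 15.63
tool_pos: [0.4115, 0.358, 0.0783]
tcp_rot: [1.0, -0.019, -0.002, 0.002]
contact_force: [-0.6, -1.4, 0.5]
opening: 0.0921
grasp_force: 0.0
```

Request:
apply_moves:
  increments:
    - [0,0,0,0]
    - [0,0,0,0]
    - [0,0,0,0]
    - [0,0,0,0]
    - [0,0,0,0]
  jaw: 255
  squeeze: 15

```text
time: 16.05
tool_pos: [0.4136, 0.3614, 0.0822]
tcp_rot: [1.0, -0.018, 0.001, -0.001]
contact_force: [0.9, -0.1, 0.2]
opening: 0.0606
grasp_force: 0.0
```

Request:
apply_moves:
  increments:
    - [0,0,0,0]
    - [0,0,0,0]
    - [0,0,0,0]
    - [0,0,0,0]
    - [0,0,0,0]

```text
time: 16.47
tool_pos: [0.413, 0.361, 0.0811]
tcp_rot: [1.0, -0.018, 0.0, 0.0]
contact_force: [-0.5, 0.3, 0.5]
opening: 0.0275
grasp_force: 0.0
```

```bash
python3 go.py .413 .362 .079 -2
```

```text
t 16.47 p [0.413  0.361  0.0811] yaw -2.06 F [-0.5  0.3  0.5] open 0.0275 g 0.0 tilt [ 0. -0. -1.]
[-0.     -0.001   0.0021 -0.0559]
```

Request:
apply_moves:
  increments:
    - [0,0,0,0]
    - [0,0,0,0]
    - [0,0,0,0]
    - [0,0,0,0]
    - [0,0,0,0]

```text
time: 16.88
tool_pos: [0.413, 0.361, 0.081]
tcp_rot: [1.0, -0.018, 0.0, 0.0]
contact_force: [-0.7, -0.4, -0.6]
opening: 0.014
grasp_force: 15.0
```

Request:
apply_moves:
  increments:
    - [0,0,0,0]
    - [0,0,0,0]
    - [0,0,0,0]
  squeeze: 40

```text
time: 17.13
tool_pos: [0.413, 0.361, 0.0811]
tcp_rot: [1.0, -0.018, -0.0, 0.0]
contact_force: [0.9, -0.9, -0.8]
opening: 0.0135
grasp_force: 40.0
```

```bash
python3 go.py .413 .362 .079 -2
```

```text
t 17.13 p [0.413  0.361  0.0811] yaw -2.06 F [ 0.9 -0.9 -0.8] open 0.0135 g 40.0 tilt [-0. -0. -1.]
[-0.     -0.001   0.0021 -0.0612]
```

Request:
apply_moves:
  increments:
    - [0,0,-0.015,0]
    - [0,0,-0.04,0]
    - [0,0,-0.07,0]
    - [0,0,-0.1,0]
    - [0,0,-0.12,0]

```text
time: 17.55
tool_pos: [0.4135, 0.3614, 0.2037]
tcp_rot: [1.0, -0.018, 0.001, -0.001]
contact_force: [0.5, 0.9, -0.9]
opening: 0.014
grasp_force: 40.0
```

Request:
apply_moves:
  increments:
    - [0.005,0.02,0,0]
    - [0.013,0.05,0,0]
    - [0.021,0.083,0,0]
    - [0.03,0.117,0,0]
    - [0.038,0.15,0,0]

```text
time: 17.97
tool_pos: [0.4455, 0.2082, 0.2011]
tcp_rot: [1.0, -0.018, 0.0, 0.0]
contact_force: [1.1, 0.0, -0.1]
opening: 0.0135
grasp_force: 40.0
```

Request:
apply_moves:
  increments:
    - [0.009,0.034,0,0]
    - [0.017,0.068,0,0]
    - [0.026,0.102,0,0]
    - [0.034,0.136,0,0]
    - [0.042,0.168,0,0.6]

```text
time: 18.38
tool_pos: [0.4814, 0.0384, 0.2012]
tcp_rot: [1.0, -0.023, 0.0, 0.0]
contact_force: [-0.5, 0.0, -0.7]
opening: 0.0138
grasp_force: 40.0
```

Request:
apply_moves:
  increments:
    - [0.008,0.03,0,0]
    - [0.016,0.06,0,0]
    - [0.023,0.085,0,0]
    - [0.027,0.103,0,0]
    - [0.027,0.103,0,0]

```text
time: 18.8
tool_pos: [0.5042, -0.0667, 0.2011]
tcp_rot: [1.0, -0.024, 0.0, 0.0]
contact_force: [0.9, 0.7, -1.0]
opening: 0.0141
grasp_force: 40.0
```

```bash
python3 go.py .5694 -.0672 .2 -2.7; python3 - <<'E'
from h import *
import pickle
cp=camera_params("wrist"); a=capture("wrist"); np.save("pics/w7.npy",a); pickle.dump(cp,open("pics/w7.pkl","wb"))
m=np.radians(-2.7); c,s=np.cos(m),np.sin(m)
for z,hx,hy in ((.09,.03,.025),(.094,.02,.009),(.09,.016,.005)):
    print([proj(cp,[.5694+c*sx*hx-s*sy*hy,-.0672+s*sx*hx+c*sy*hy,z],True).round(1).tolist() for sx,sy in((1,1),(1,-1),(-1,-1),(-1,1))])
g=a.astype(int).mean(2); u,v=proj(cp,[.5694,-.0672,.09],True).round().astype(int); print(u,v)
np.set_printoptions(linewidth=250)
print(list(range(u-36,u+37,2))); 
for r in range(v-40,v+41,4): print(r,g[r,u-36:u+37:2].astype(int))
E
```

```text
t 18.8 p [ 0.5042 -0.0667  0.2011] yaw -2.8 F [ 0.9  0.7 -1. ] open 0.0141 g 40.0 tilt [ 0.    -0.001 -1.   ]
[ 0.0652 -0.0027  0.0011 -0.1033]
[[246.2, 99.5], [306.5, 99.2], [306.0, 170.1], [247.0, 170.3]]
[[265.3, 110.7], [287.3, 110.6], [287.3, 158.8], [265.6, 158.9]]
[[270.3, 115.7], [282.4, 115.6], [282.4, 153.6], [270.5, 153.7]]
276 135
[240, 242, 244, 246, 248, 250, 252, 254, 256, 258, 260, 262, 264, 266, 268, 270, 272, 274, 276, 278, 280, 282, 284, 286, 288, 290, 292, 294, 296, 298, 300, 302, 304, 306, 308, 310, 312]
95 [196 196 197 198 197 197 195 196 200 202 201 200 201 200 199 200 202 198 197 198 195 195 199 197 197 200 201 199 200 198 201 204 202 200 200 204 206]
99 [122 122 175 221 226 229 227 229 230 229 230 229 233 233 234 231 230 233 229 227 229 231 231 233 232 229 227 225 223 223 225 222 217 201 199 200 201]
103 [106 103 124 222 234 238 235 235 236 237 234 235 236 237 237 235 235 237 235 232 235 235 236 238 237 235 236 234 232 234 234 232 228 209 198 198 197]
107 [104 106 126 225 233 237 235 236 236 234 235 234 234 237 237 233 234 235 233 231 233 234 233 236 237 235 
[... 1962 characters left out ...]
203 204 202 200 200 202 198 214 234 230 230 226 224 228 228 227 222 200 201 199 203]
163 [195 183 186 217 224 228 225 227 227 226 228 228 227 229 230 228 227 227 226 225 229 227 228 230 232 229 229 225 224 228 226 225 222 201 197 201 201]
167 [195 199 198 218 224 226 226 226 224 224 228 228 227 228 229 226 226 226 225 224 227 226 227 229 232 228 230 225 223 226 227 223 220 202 201 200 197]
171 [195 193 194 198 197 197 199 203 198 198 200 201 203 204 203 206 203 204 202 203 201 205 205 206 203 201 205 201 202 202 203 204 203 203 203 202 198]
175 [198 197 196 194 197 196 195 197 195 195 198 198 199 200 201 200 197 197 197 197 200 197 200 201 203 200 199 197 198 198 197 197 200 201 199 200 197]
```

The wrist picture puts the guard plate edges at rows 98 and 169.5 and columns 245 and 306, and the slot hole at rows 115–154. That makes the slot centre about (0.570, −0.0665). I'll align over it.

Request:
apply_moves:
  increments:
    - [0.02,-0.001,0,0]
    - [0.045,-0.002,0,0]
    - [0.06,-0.003,0,0]
    - [0.0655,-0.0034,0,0]
    - [0.0655,-0.0034,0,0]

```text
time: 19.27
tool_pos: [0.5697, -0.0624, 0.2007]
tcp_rot: [1.0, -0.023, -0.0, -0.0]
contact_force: [-0.5, -0.1, -0.9]
opening: 0.0138
grasp_force: 40.0
```

Request:
apply_moves:
  increments:
    - [0,0,0.012,0]
    - [0,0,0.022,0]
    - [0,0,0.028,0]
    - [0,0,0.028,0]
    - [0,0,0.028,0]

```text
time: 19.68
tool_pos: [0.5683, -0.0634, 0.1724]
tcp_rot: [1.0, -0.023, -0.001, -0.0]
contact_force: [0.2, -0.2, -1.2]
opening: 0.0138
grasp_force: 40.0
```

```bash
python3 go.py .5696 -.0665 .165 -2.7; python3 -c "
from h import *
print(sense()['wrist_torque'])"
```

```text
t 19.68 p [ 0.5683 -0.0634  0.1724] yaw -2.67 F [ 0.2 -0.2 -1.2] open 0.0138 g 40.0 tilt [-0.002  0.    -1.   ]
[0.0014 0.003  0.0074 0.0278]
[-0.01739108  0.11320999  0.02689524]
```

Request:
apply_moves:
  increments:
    - [0.0005,0.002,0,0]
    - [0.001,0.003,0,0]
    - [0.001,0.003,0,0]
    - [0.001,0.003,0,0]
    - [0.001,0.003,0,0]

```text
time: 20.1
tool_pos: [0.5703, -0.0666, 0.1733]
tcp_rot: [1.0, -0.023, 0.0, 0.0]
contact_force: [-0.0, -0.1, -1.2]
opening: 0.0138
grasp_force: 40.0
```

```bash
python3 go.py .5696 -.0665 .165 -2.7;python3 - <<'E'
from h import *
import pickle
cp=camera_params("wrist"); a=capture("wrist"); np.save("pics/w8.npy",a)
g=a.astype(int).mean(2); np.set_printoptions(linewidth=250)
m=np.radians(-2.7); c,s=np.cos(m),np.sin(m)
for z,hx,hy in ((.09,.03,.025),(.094,.02,.009)):
    print([proj(cp,[.570+c*sx*hx-s*sy*hy,-.0665+s*sx*hx+c*sy*hy,z],True).round(1).tolist() for sx,sy in((1,1),(1,-1),(-1,-1),(-1,1))])
t=sense()["tool_pos"]
print("blade end",[proj(cp,t+[sx*.015,sy*.004,-.071],True).round(1).tolist() for sx,sy in((1,1),(1,-1))],"handle top",[proj(cp,t+[sx*.022,sy*.007,.034],True).round(1).tolist() for sx,sy in((1,1),(1,-1),(-1,-1))])
u=279; print(list(range(u-48,u+49,3)))
for r in range(190,290,4): print(r,g[r,u-48:u+49:3].astype(int))
E
```

```text
t 20.1 p [ 0.5703 -0.0666  0.1733] yaw -2.67 F [-0.  -0.1 -1.2] open 0.0138 g 40.0 tilt [ 0. -0. -1.]
[-0.0007 -0.0001  0.0083  0.0266]
[[247.1, 182.0], [312.3, 182.0], [310.3, 254.8], [249.1, 254.8]]
[[267.9, 195.7], [291.6, 195.8], [291.0, 245.2], [268.3, 245.2]]
blade end [[273.4, 204.7], [284.3, 204.2]] handle top [[261.2, 247.2], [294.3, 245.7], [296.9, 331.1]]
[231, 234, 237, 240, 243, 246, 249, 252, 255, 258, 261, 264, 267, 270, 273, 276, 279, 282, 285, 288, 291, 294, 297, 300, 303, 306, 309, 312, 315, 318, 321, 324, 327]
190 [111 114 113 111 111 129 240 242 241 242 241 241 241 243 242 241 241 237 240 242 243 241 238 236 238 240 236 228 218 220 221 220 218]
194 [110 111 111 111 110 131 239 242 240 243 238 151 161 205 204 207 223 223 223 223 230 239 239 237 239 238 236 228 219 218 220 221 219]
198 [113 114 113 115 110 126 195 196 197 198 194 149 219 249 223 220 220 220 220 196 192 246 239 235 237 239 235 227 220 220 220 221 220]
202 [113 112 111 111 112 114 130 138 132 136 136 135 142 243 235 123 125 128 130 141 205 244 239 235 236 239 237 228 219 218 222 220 219]
206 [113 113 
[... 2184 characters left out ...]
2 101 136]
270 [105 104 104 103 102 102 104 105  68  58  65  97 104 106 105 104 104 103 103 104 104  96  70  67  70 103 103 104 101 100 103 101 100]
274 [102 102 102  99 105 103 105 103  59  60  64  90 105 101 105 103 101 103 102 103 101  94  66  67  62 101 101 102 105 102 102 101 102]
278 [ 99 102 102 104 103 104 102 104  57  57  65  86 102 105 103 103 103 101 100 101 103  93  66  65  58  92 101 101 101  99 102 103 101]
282 [ 57  56  62  99 102 104 106  94  56  54  61  87 103 104 101 103 100  99 100  98 104  92  63  60  56  79 102 102 103 100  63  57  56]
286 [ 42  43  60  95 101 103 101  78  54  60  61  83 103 101 100 100 101  99  99  99  96  89  62  58  58  69 102 101 103  98  43  41  43]
```

The blade's front lower edge is at row 204, columns 274.5–286, centred on the collar (268.5–293). I'll descend gently.

Request:
apply_moves:
  increments:
    - [-0.0005,0,0.004,0]
    - [-0.0005,0,0.008,0]
    - [-0.0005,0,0.012,0]
    - [-0.0005,0,0.016,0]
    - [-0.0005,0,0.019,0]

```text
time: 20.57
tool_pos: [0.5693, -0.0665, 0.1533]
tcp_rot: [1.0, -0.023, -0.0, -0.0]
contact_force: [0.8, -0.4, -0.9]
opening: 0.0137
grasp_force: 40.0
```

Request:
apply_moves:
  increments:
    - [0,0,0.003,0]
    - [0,0,0.006,0]
    - [0,0,0.009,0]
    - [0,0,0.011,0]
    - [0,0,0.012,0]

```text
time: 20.98
tool_pos: [0.5695, -0.0665, 0.1417]
tcp_rot: [1.0, -0.023, -0.0, -0.0]
contact_force: [0.6, 0.0, -0.6]
opening: 0.0141
grasp_force: 40.0
```

```bash
python3 go.py; python3 -c "
from h import *
print(sense()['wrist_torque'])"
```

```text
t 20.98 p [ 0.5695 -0.0665  0.1417] yaw -2.66 F [ 0.6  0.  -0.6] open 0.0141 g 40.0 tilt [-0.  0. -1.]
[ 0.02587339  0.17032401 -0.04382299]
```

Request:
apply_moves:
  increments:
    - [0,0,0.003,0]
    - [0,0,0.005,0]
    - [0,0,0.007,0]
    - [0,0,0.008,0]
    - [0,0,0.008,0]

```text
time: 21.4
tool_pos: [0.5697, -0.0665, 0.1341]
tcp_rot: [1.0, -0.023, 0.0, 0.0]
contact_force: [-0.7, -0.4, 1.3]
opening: 0.0137
grasp_force: 40.0
```

Request:
apply_moves:
  increments:
    - [0,0,0.002,0]
    - [0,0,0.004,0]
    - [0,0,0.006,0]
    - [0,0,0.0075,0]
    - [0,0,0.0075,0]

```text
time: 21.82
tool_pos: [0.5698, -0.0665, 0.1266]
tcp_rot: [1.0, -0.023, 0.0, 0.0]
contact_force: [-0.4, 0.8, 6.5]
opening: 0.0136
grasp_force: 40.0
```

Request:
apply_moves:
  increments:
    - [0,0,0,0]
    - [0,0,0,0]
    - [0,0,0,0]

```text
time: 22.07
tool_pos: [0.5698, -0.0665, 0.1268]
tcp_rot: [1.0, -0.023, 0.0, 0.0]
contact_force: [-1.4, 0.7, 4.9]
opening: 0.0142
grasp_force: 40.0
```

Request:
apply_moves:
  increments:
    - [0,0,0.001,0]
    - [0,0,0.0015,0]
    - [0,0,0.0015,0]
    - [0,0,0.0015,0]

```text
time: 22.4
tool_pos: [0.5698, -0.0665, 0.1254]
tcp_rot: [1.0, -0.023, 0.0, 0.0]
contact_force: [-1.6, 0.8, 5.4]
opening: 0.0136
grasp_force: 40.0
```

```bash
python3 - <<'E'
from h import *
print(np.mean([ (capture("top"),sense()["contact_force"])[1] for _ in range(6)],0), sense()["tool_pos"], sense()["time"])
cp=camera_params("top"); t=capture("top"); t0=np.load("pics/top0.npy").astype(int)
d=np.abs(t.astype(int)-t0).max(2)
for n,P in (("can",(.56,.36,.11)),("spool",None),("screwdriver",None)):pass
for n,(u,v,w) in {"can":(127,167,22),"spool":(318,114,14),"driver":(441,170,40)}.items(): print(n,"changed px",(d[v-w:v+w,u-w:u+w]>50).sum())
# cup at new place: rim & base compare
g=t.astype(int).mean(2); e=proj(cp,[.381,.0855,.075]); b=proj(cp,[.381,.0855,0]); print("cup rim expected",e,"base",b)
u,v=e.round().astype(int); np.set_printoptions(linewidth=250)
for r in range(v-20,v+21,4): print(r,u-24,g[r,u-24:u+25:3].astype(int))
E
```

```text
[-1.289856   -0.11245966  6.46788416] [ 0.56980789 -0.06653392  0.12537458] 22.7
can changed px 824
spool changed px 0
driver changed px 0
cup rim expected [245.94203936 273.39002177] base [248.45947535 271.18264741]
253 222 [74 74 74 75 76 77 78 78 79 80 81 82 83 83 84 85 99]
257 222 [ 61  64  66  67  73  76  78  78  80  80  81  82  83  84  85  85 115]
261 222 [ 57  59  60  60  61  62  86 167 180 186 157 114  81  82  82  83 148]
265 222 [ 60  61  62  63  65 191 179 150 150 151 160 223 195  83  83  84 161]
269 222 [ 57  58  59  60 166 188 149 149 150 150 150 154 229 117  81  83 136]
273 222 [ 60  62  62  64 234 175 149 149 150 150 150 151 224 138  83  83 140]
277 222 [ 58  59  60  59 225 210 147 149 150 150 150 150 229  87  81  87 139]
281 222 [ 71  71  66  67  99 220 133 139 149 149 148 184 116  81  81  93 137]
285 222 [ 74  74  74  75  74  88 191 174 153 178 217  91  78  78  80  98 137]
289 222 [ 74  75  76  76  76  77  77  77  79  79  79  80  80  81  81  97 132]
293 222 [76 76 77 77 76 77 77 78 78 78 79 79 80 81 81 82 98]
```

```bash
python3 - <<'E'
from h import *
t=capture("top"); t0=np.load("pics/top0.npy")
for im in (t0,t):
    g=im[140:195,95:165].astype(int); m=((g.min(2)>120)).astype(np.uint8); n,l,s,c=cv2.connectedComponentsWithStats(m); i=1+s[1:,4].argmax(); print(s[i],c[i], g[27,::4].mean(1).astype(int))
h=camera_params("wrist"); w=capture("wrist").astype(int)
# ball count in well by top view: print contrast crop
m=t[165:215,225:275].astype(int).mean(2); np.set_printoptions(linewidth=250); print(m[::2,::2].astype(int))
E
```

```text
[ 12  12  40  30 840] [31.49880952 26.8       ] [ 57  57  57  95 242 243 243 244 244 247 242 241 237  76  74  74  74  73]
[ 14  14  25  23 458] [25.9628821  24.48034934] [ 47  47  46  61 143 143 144 146 147 130 122 120 120  46  46  45  45  46]
[[234 232 234 234 234 233 234 234 233 234 233 233 235 235 235 229 227 230 224 219 210 196 193 187 179]
 [237 183 158 146 149 147 152 161 158 165 168 169 178 180 182 193 193 197 209 210 220 223 223 231 234]
 [241 239 236 178 149 147 201 203 151 140 166 189 212 210 200 187 148 144 137 137 140 140 129 111 116]
 [237 239 239 172 151 167 231 207 162 144 214 236 243 244 236 190 156 144 127 139 157 152 100  82  83]
 [164 198 189 166 155 144 159 164 161 149 186 191 193 195 171 161 153 129 124 145 159 151  90  81  89]
 [133 147 156 157 158 158 157 160 162 161 158 160 162 162 162 153 132 126 142 159 160 150  87  82  88]
 [133 148 156 156 157 158 158 160 160 160 161 161 161 161 160 136 125 125 153 160 159 150  90  85  84]
 [132 148 154 154 155 156 157 158 158 158 159 159 159 159 159 143 127 134 155 159 159 149  93  93  84]
 [132 150 155 156 156 156 158 15
[... 1019 characters left out ...]
 243 243 243 243 242 242 242 242 242 197 158 157 158 159 160 160 160 155 150 174]
 [242 244 244 244 244 244 243 243 243 243 243 243 243 243 202 161 161 162 161 161 161 162 162 163 229]
 [241 243 243 243 243 243 243 243 243 243 243 243 243 243 201 161 161 161 162 162 162 162 163 165 232]
 [237 243 243 243 243 243 243 243 243 243 243 243 243 243 201 161 160 160 161 161 162 162 163 165 237]
 [238 243 244 244 243 243 243 243 243 243 243 243 243 242 200 160 160 160 160 160 162 162 162 166 238]
 [242 243 244 244 244 243 244 243 244 244 244 244 244 244 204 163 164 163 164 165 165 164 165 172 239]
 [242 243 243 243 242 242 242 242 242 243 243 243 243 242 201 160 160 161 161 162 162 163 164 172 239]]
```

```bash
python3 -c "
from plant import *
s=sense(); print(s['time'],s['contact_force'],s['grasp_force']); print(job_done())"
```

```text
22.85 [-0.60889827 -0.08070793  6.36054249] 40.00161588191986
the job is handed in; nothing more can be done
None
```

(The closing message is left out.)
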